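# Weigh a polished stone sphere: carry it in its tray onto the scale

### The arm

A 6-joint arm with a two-finger parallel gripper is mounted at the origin on the work surface. World frame = base frame: x ahead of the robot, y to its left, z up, the work surface at z = 0. Lengths are in m, angles in rad, forces in N, time in s.
With the tool pointing down it reaches from about 0.375 to 0.825 m from the base axis. Payload 5.5 kg.
Tool frame: the origin (TCP) lies on the centre line of the jaws, within the pads' length; the fingertips stand 19 mm ahead of it and the grasp point (between the pads) is the TCP; z points along the fingers, y is the line along which they close (so a half turn about z gives the same grasp; the last joint's range is limited). The gripper opens to 85 mm and grips with 20 to 120 N. Pads are 22 mm wide; open, the fingers measure 114 mm over their backs; the gripper's body (76 mm by 85 mm) begins 54 mm behind the grasp point. The pads swing forward as they close: fully open they stand 13 mm farther back than shut.
Start: joints at [-1.222, 0.314, -0.047, 1.21, 0, 1.571], TCP at [0.205, -0.564, 0.25] pointing down, gripper open.
Joint ranges: [-2.67, 2.67], [-0.69, 1.73], [-1.03, 1.25], [-2.08, 2.16], [-1.42, 1.45], [-3.14, 3.14]. Speed limits (rad/s): [2.39, 2.39, 3.01, 3.14, 3.14, 3.14].

### API

Orientations are given as [roll, pitch, yaw] about the fixed x, y, z axes, in that order (R = Rz(yaw) Ry(pitch) Rx(roll)).
In Python, from cell import env gives the robot as it stands. Calls block until the motion is done:
- env.move_ptp(position, orientation): joint-space move of the TCP to a pose.
- env.movel(position, orientation=None, vel=0.15, force_limit=None): straight line of the TCP; orientation=None keeps the orientation; vel is the mean speed in m/s. With force_limit (N) it stops when the force on the tool has changed by that much, and returns True; else False.
- env.movej(angles): joint-space move.
- env.set_gripper(opening, strength=None): opening from 0.0 (shut) to 1.0 (fully open); strength is the grip in N (None keeps the last); returns when the fingers have stopped.
- env.sleep(seconds).
- env.ik(position, orientation): joint angles nearest the present ones, or None.
- env.read_state(): the state.
- env.snapshot(name): name is "scene" or "top"; returns the picture (480x640x3 uint8, blue, green, red); there is no depth.
- env.camera_info(name): a dict with "K" (3x3 intrinsics, pixels), "extrinsics" (4x4, takes a point from camera to world coordinates). Camera axes: x right, y up, looking along -z (the intrinsics and any distortion apply to the point x, -y, -z); pixel columns grow to the right and rows downward; lengths in m; the calibration is good to about 2 mm. A picture is of the moment at which its call begins. camera_info takes no time and is no camera call.
A pose or a line that the arm cannot do raises env.PlanningError and nothing moves.
- env.job_done(): hands the job in; it is judged then, once.
The state is a dict: "time_s": time; "q": joint angles; "joint_vel": joint speeds; "joint_torque": joint torques, N m; "tcp_pos": TCP position; "eef_rot": TCP orientation; "contact_force": force on the tool from outside, world axes, zero at the start; "wrist_torque": the same for the moment, N m; "gripper_width": opening from 0.0 (shut) to 1.0 (fully open); "grip_force": force on a finger pad.
Only numpy, scipy, OpenCV 4.12 (cv2) and the standard library are available. Lean on these libraries where they do the work, as an engineer would, in place of code of your own. Each camera call takes 0.05 s, during which the arm holds its last target. There are 200 camera calls.

### The job

Pick up the weighing tray by its black handle, keeping your gripper off the polished red stone sphere that lies loose in it, and carry it over the bench scale without letting the sphere knock hard against the rim or roll out. Hold the tray a few centimetres above the scale's steel platform and steady the sphere over the ring marked in the middle of the tray for five seconds; then lower the tray gently onto the middle of the platform, let go and move clear, with the tray lying flat and the sphere at rest over the ring. Leave the other things on the bench alone.

Things in the scene. Friction and masses are not known exactly. Their poses are not given: they have to be found in the camera images.
- tray: loose weighing tray, level on the bench: aluminium pan 196 (x) by 176 mm (y), rim 30 mm high, 3 mm thick, inside 190 by 170 mm; flat floor of pale leather 5 mm above the underside, its middle marked by a black ring of 40 mm diameter. A black handle stands out on its -x side. Origin: centre of the underside; x away from the handle, z up. About 0.16 kg (0.8 to 1.25 times) without the sphere
- tray_grip (a point): point to grip in the middle of the handle's height, 140 mm from the tray's origin towards its -x, 40 mm above its underside. The handle is a flat-sided, rubber-covered bar along the tray's x axis, 16 mm wide (y), 26 mm high, from 115 to 215 mm from the origin, its underside 27 mm above the tray's. Axes as the tray's. Grip it firmly (40 N or more): the tray hangs out to one side
- sphere: polished dark red stone sphere, 44 mm diameter, about 0.12 kg (0.8 to 1.2 times), at rest in the tray 45 mm or more off the middle, on the handle's side. Origin: its centre, 27 mm above the tray's underside; axes turn as it rolls. Rolls without slip: gains 5/7 x 9.81 m/s2 per rad of tilt. Rolling resistance arm about 0.3 mm: stays put below about 0.014 rad, slows by about 0.1 m/s2
- scale: bench scale, fixed: grey housing 260 (x) by 190 mm (y), 36 mm high, reaching 160 mm to -x and 100 mm to +x of its origin, with a display (up to 42 mm high) at its -x end and a square steel platform 170 by 170 mm. Origin: on the bench under the platform's centre; the platform's top is 50 mm above the bench
- scale_top (a point): centre of the top of the scale's platform, 50 mm above the bench; axes as the scale's, z up
- jar: closed glass jar with a blue cap, 68 mm diameter, 75 mm high, bystander. Origin: centre of its underside
- hammer: small hammer lying on the bench, bystander
- blank_a: green stone blank, 62 x 32 x 18 mm, lying near the robot, bystander. Origin: centre of its underside
- blank_b: grey stone blank, 55 x 30 x 16 mm, bystander, likewise
- blank_c: pale grey stone blank, 70 x 28 x 20 mm, bystander, likewise
There are look-alikes about, which are no part of the job. Of the things shaped like the sphere, the red one is meant.

How it is judged:
On the way, in this order (a step that is already met when the one before it is completed fails the run):
1. the tray is lifted clear of the bench with the sphere in it (height (world z) of tray above 0.03 m and horizontal distance between sphere and tray below 0.11 m), for 0.2 s.
2. the tray is held above the scale's platform, clear of it, with the sphere's centre kept over the ring (within 20 mm of the middle of the tray) for five seconds (z of tray in the frame of scale_top above 0.012 m and horizontal distance between tray and scale_top below 0.05 m and z of sphere in the frame of tray below 0.04 m and horizontal distance between sphere and tray below 0.02 m and contact force between tray and scale below 0.2 N), for 5 s.
3. the tray stands on the platform (contact force between tray and scale above 2 N and horizontal distance between tray and scale_top below 0.03 m), for 0.3 s.
At the end, for the whole second after the job is handed in: the tray lies flat (within 0.05 rad) and still on the scale's platform, its middle within 25 mm of the platform's middle, released; the sphere is at rest (under 0.03 m/s) on the tray's floor with its centre within 20 mm of the tray's middle (horizontal distance between tray and scale_top below 0.025 m and z of tray in the frame of scale_top between -0.004 and 0.004 m and angle between tray's own z axis and vertical below 0.05 rad and contact force between tray and scale above 2 N and linear speed of tray below 0.02 m/s and horizontal distance between sphere and tray below 0.02 m and z of sphere in the frame of tray below 0.032 m and linear speed of sphere below 0.03 m/s); the robot touches nothing.
It fails at once if the sphere rolls out of the tray, or the tray is tipped by more than 0.35 rad (horizontal distance between sphere and tray above 0.125 m or z of sphere in the frame of tray below 0.01 m or angle between tray's own z axis and vertical above 0.35 rad).
It fails at once if the sphere knocks hard against the tray (over 6 N) (contact force between sphere and tray above 6 N).
It fails at once if the gripper or arm touches the sphere (contact force between sphere and the fingers above 0.3 N or contact force between sphere and the arm above 0.3 N).
It fails at once if the tray is slammed or pressed on the scale (over 25 N) (contact force between tray and scale above 25 N).
It fails at once if another thing on the bench is disturbed (moved over 30 mm) (distance of any of jar, hammer, blank_a, blank_b, blank_c from where it was at the start of the episode above 0.03 m).
It also fails if it takes over 64 s, if anything falls off the work surface, if the arm or the gripper's body presses on something with over 40 N, if the wrist force passes 120 N, or if a joint passes its speed limit or range.

## Working session

There is one attempt and no reset: what is moved stays moved. The work goes in short steps, each a Python script; the robot and the scene stay as the last script left them, time stands still between calls to the robot, and variables do not carry over. Pictures are saved under pics/ and viewed, at most 10 in all, crops included, and the job is handed in when it is done.

```bash
mkdir -p pics; ls
python3 - <<'E'
from cell import env
import cv2,numpy as np
np.set_printoptions(precision=4,suppress=True)
for n in("scene","top"):
    cv2.imwrite(f"pics/{n}0.png",env.snapshot(n)); i=env.camera_info(n); print(n,i)
s=env.read_state();print(s)
E
```

```text
pics
scene {'K': array([[604.5039,   0.    , 320.0459],
       [  0.    , 604.5039, 233.9548],
       [  0.    ,   0.    ,   1.    ]]), 'extrinsics': array([[ 0.6198, -0.6594,  0.4254,  1.2234],
       [ 0.7847,  0.5232, -0.3324, -0.5496],
       [-0.0034,  0.5398,  0.8418,  1.4349],
       [ 0.    ,  0.    ,  0.    ,  1.    ]])}
top {'K': array([[575.2046,   0.    , 329.0403],
       [  0.    , 575.2046, 240.9341],
       [  0.    ,   0.    ,   1.    ]]), 'extrinsics': array([[ 0.0188,  0.9861, -0.165 ,  0.3005],
       [-0.9997,  0.0205,  0.009 ,  0.003 ],
       [ 0.0122,  0.1648,  0.9863,  1.4259],
       [ 0.    ,  0.    ,  0.    ,  1.    ]])}
{'time_s': 0.1, 'q': array([-1.222 ,  0.3142, -0.048 ,  1.2102,  0.    ,  1.5708]), 'joint_vel': array([-0.0015, -0.0021,  0.0021,  0.0002,  0.0021,  0.0012]), 'joint_torque': array([ -0.0005, -54.0767,  34.0541,   0.0112,  -0.0001,   0.    ]), 'tcp_pos': array([ 0.2049, -0.5634,  0.2495]), 'eef_rot': array([-3.1401, -0.    ,  0.3488]), 'contact_force': array([ 0.3168,  0.2076, -0.1659]), 'wrist_torque': array([-0.0133,  0.0094,  0.0245]), 'grip_force': 0.0, 'gripper_width': 1.002162068282788}
```

View pics/top0.png

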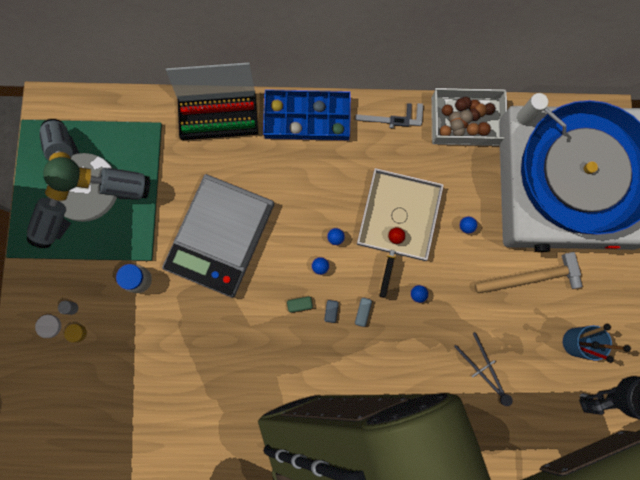

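View pics/scene0.png

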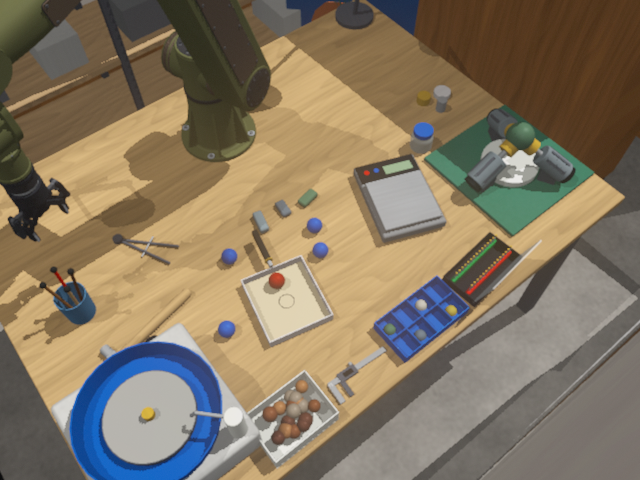

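The top view shows the tray around (400,215), with its handle pointing down to (386,293) and the ring at (399,215). The scale platform is around (228,215).

Sphere candidates:
- **Red:** (397,236), inside the tray. This is the one meant, being the only red one and lying in the tray on the handle's side.
- **Blue:** (336,236), (320,266), (468,225) and (420,294), all lying on the bench.
- **Green:** (62,172), on the tripod.

I'll confirm the red one in an enlarged crop and measure it.

```bash
cat > h.py <<'E'
from cell import env
import cv2,numpy as np
from scipy.spatial.transform import Rotation as Rot
np.set_printoptions(precision=4,suppress=True)
CI={n:env.camera_info(n) for n in("scene","top")}
def ray(n,uv):
    K,E=CI[n]["K"],CI[n]["extrinsics"]
    d=np.linalg.solve(K,[uv[0],uv[1],1.]); return E[:3,3],E[:3,:3]@(d*[1,-1,-1])
def world(n,uv,z):
    o,d=ray(n,uv); return o+d*(z-o[2])/d[2]
def proj(n,P):
    K,E=CI[n]["K"],CI[n]["extrinsics"]
    c=(np.atleast_2d(P)-E[:3,3])@E[:3,:3]; p=(c*[1,-1,-1])@K.T; return p[:,:2]/p[:,2:]
def blob(m):
    k,l,s,c=cv2.connectedComponentsWithStats(m.astype(np.uint8)); i=1+np.argmax(s[1:,4]); return c[i],s[i],l==i
def red(img,box=None):
    b,g,r=[img[...,i].astype(int) for i in range(3)]
    m=(r>70)&(r>2.2*g)&(r>2.2*b)
    if box is not None:
        k=np.zeros_like(m);k[box[1]:box[3],box[0]:box[2]]=1;m&=k
    return blob(m)
E
python3 - <<'E'
from h import *
t=cv2.imread("pics/top0.png");s=cv2.imread("pics/scene0.png")
c,st,_=red(t,(350,160,450,270));print("red top",c,st,world("top",c,.027))
c,st,_=red(s,(235,250,340,345));print("red scene",c,st,world("scene",c,.027))
for nm,u in (("top",(399,215)),("scene",(287,301))):print("ring",world(nm,u,.005))
a=cv2.resize(t[160:310,340:450],None,fx=4,fy=4,interpolation=cv2.INTER_CUBIC)[:600]
b=cv2.resize(t[165:305,155:285],None,fx=2.7,fy=2.7,interpolation=cv2.INTER_CUBIC)
o=np.zeros((600,800,3),np.uint8);o[:a.shape[0],:440]=a;o[:b.shape[0],445:445+b.shape[1]]=b;cv2.imwrite("pics/crop1.png",o)
E
```

```text
red top [396.4785 235.2967] [389 228  16  16 209] [ 0.5521 -0.1762  0.027 ]
red scene [276.81 277.76] [271 273  13  10 100] [ 0.5488 -0.1685  0.027 ]
ring [ 0.6083 -0.1855  0.005 ]
ring [ 0.6109 -0.1824  0.005 ]
```

View pics/crop1.png

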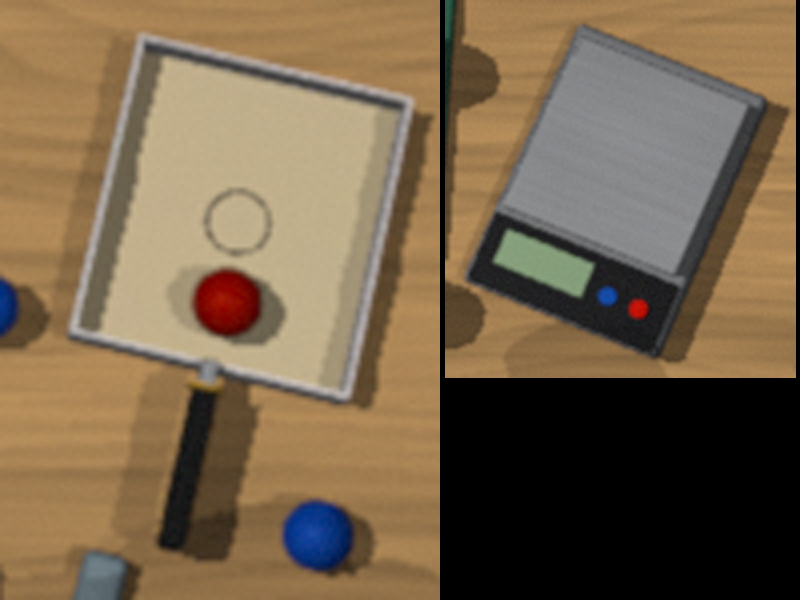

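The crop shows the red sphere at crop (228,302), lying alone in the tray between the ring at (238,222) and the handle at (190,460). That confirms it. Next I fit the tray and scale poses.

Run:
```python
from h import *
from scipy.optimize import least_squares
def fit(n,loc,uv,x0):
    f=lambda p:(proj(n,np.c_[loc[:,:2]@np.array([[np.cos(p[2]),np.sin(p[2])],[-np.sin(p[2]),np.cos(p[2])]])+p[:2],loc[:,2]])-uv).ravel()
    r=least_squares(f,x0,loss="soft_l1");return r.x,r.fun.reshape(-1,2)
uv=np.array([(140,36),(412,102),(349,401),(72,334),(238,222),(171,547)])/4+[340,160]
loc=np.array([(.098,.088,.03),(.098,-.088,.03),(-.098,-.088,.03),(-.098,.088,.03),(0,0,.005),(-.215,0,.053)])
p,r=fit("top",loc,uv,[.61,-.185,-.2]);print("tray",p);print(r)
g=p[:2]-.14*np.array([np.cos(p[2]),np.sin(p[2])]);print("grip",g,np.hypot(*g))
uv=np.array([(583,38),(750,100),(680,276),(502,210)]);uv=(uv-[445,0])/2.7+[155,165]
loc=np.array([(.085,.085,.05),(.085,-.085,.05),(-.085,-.085,.05),(-.085,.085,.05)])
p,r=fit("top",loc,uv,[.6,.2,-.35]);print("scale",p);print(r)
print(proj("scene",np.c_[loc[:,:2]@np.array([[np.cos(p[2]),np.sin(p[2])],[-np.sin(p[2]),np.cos(p[2])]])+p[:2],loc[:,2]]))
# ray triangulated sphere
t0=world("top",(396.5,235.3),.027);print("sphere",t0)
a,c=world("top",(0,0),0),0
for n in("jar","a","b","c"):
    print(n,world("top",dict(jar=(130,277),a=(300,304),b=(331,311),c=(364,312))[n],.075 if n=="jar" else .018))
```

```text
tray [ 0.606  -0.1867 -0.2182]
[[ 0.0681 -0.323 ]
 [ 0.4393 -0.6691]
 [ 0.0145 -0.0912]
 [-0.5962 -0.1125]
 [-0.0078  0.4206]
 [ 0.0452  0.787 ]]
grip [ 0.4693 -0.1564] 0.49466094777538566
scale [ 0.5708  0.2497 -0.3427]
[[-2.0427 -0.3001]
 [ 0.3161  0.7264]
 [ 0.0347  0.0314]
 [ 0.6565 -0.3492]]
[[440.654  213.7471]
 [383.7974 230.2723]
 [361.6776 183.3406]
 [416.0936 168.3979]]
sphere [ 0.5521 -0.1763  0.027 ]
jar [0.431  0.4561 0.075 ]
a [0.3788 0.058  0.018 ]
b [ 0.3634 -0.0178  0.018 ]
c [ 0.3625 -0.0981  0.018 ]
```

```bash
cat >> h.py <<'E'
YAW=-0.218; TX=np.array([np.cos(YAW),np.sin(YAW),0]); TY=np.array([-np.sin(YAW),np.cos(YAW),0])
def ori(pit=0,rol=0):
    "tool-down orientation with tray tilt: pit>0 = handle up/front down, rol>0 = tray +y side up"
    return (Rot.from_euler("z",YAW)*Rot.from_euler("xyz",[rol,pit,0])*Rot.from_euler("x",np.pi)).as_euler("xyz")
T=lambda:env.read_state()["time_s"]
E
python3 - <<'E'
from h import *
g=np.array([.4693,-.1564,.04])
env.set_gripper(0.4,40)
t=T();env.move_ptp(g+[0,0,.12],ori());print("ptp",T()-t)
for a in(.03,0):
    t=T();env.movel(g+[0,0,.12],ori(a));print("rot",T()-t,env.read_state()["eef_rot"])
for d in(.002,0):
    t=T();env.movel(g+[0,0,.12+d],ori(),vel=.02);print("small",T()-t)
t=T();q=env.read_state()["q"].copy();q[3]+=.01;env.movej(q);print("movej",T()-t)
env.movel(g+[0,0,.12],ori())
s=env.read_state();print(s["tcp_pos"],s["gripper_width"],s["time_s"])
im=env.snapshot("top");cv2.imwrite("pics/p1.png",im);print(red(im,(350,160,450,270))[0])
E
```

```text
ptp 1.8000000000000003
rot 0.25 [ 3.1415  0.0295 -0.219 ]
rot 0.25 [ 3.1415 -0.     -0.2185]
small 0.25
small 0.25
movej 0.25
[ 0.4696 -0.1565  0.1601] 0.396763390061201 3.95
[390.875 233.7  ]
```

Run:
```python
from h import *
g=np.array([.4693,-.1564,.04])
im=cv2.imread("pics/scene0.png")
for k in(0,):
    b,gg,r=[im[250:345,235:340,i].astype(int) for i in range(3)]
    for th,ra in((70,2.2),(40,1.7),(30,1.6),(25,1.8)):
        c,st,_=blob((r>th)&(r>ra*gg)&(r>ra*b));print(th,ra,c+[235,250],st, world("scene",c+[235,250],.027))
print(env.movel(g,ori(),vel=.08,force_limit=8),env.read_state()["tcp_pos"],env.read_state()["contact_force"])
im=env.snapshot("scene");cv2.imwrite("pics/p2.png",cv2.resize(im[200:360,150:363],None,fx=3.7,fy=3.7,interpolation=cv2.INTER_CUBIC));print(T())
```

```text
70 2.2 [276.81 277.76] [ 36  23  13  10 100] [ 0.5488 -0.1685  0.027 ]
40 1.7 [276.0651 279.6746] [ 34  23  15  14 169] [ 0.5522 -0.1735  0.027 ]
30 1.6 [276.1429 279.8516] [ 34  23  16  15 182] [ 0.5528 -0.1736  0.027 ]
25 1.8 [276.2468 279.2662] [ 34  23  15  13 154] [ 0.5515 -0.1724  0.027 ]
False [ 0.4697 -0.1565  0.0405] [-0.7669 -0.5912 -0.5103]
5.7
```

View pics/p2.png

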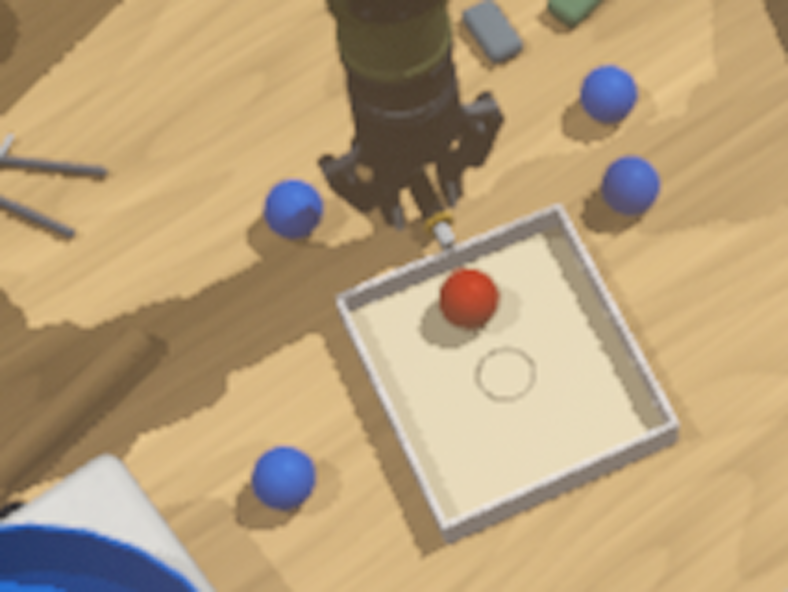

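The handle sits between the fingers, and the sphere is at crop (469,298), clear of the gripper. I'll grip and make a small test lift with the sphere being tracked.

```bash
cat >> h.py <<'E'
BIAS=np.array([.003,.0035,0])   # scene camera bias
def ball(C,R):
    "sphere in tray axes, from tray origin C and tray rotation R; picture-moment time returned"
    t=T(); im=env.snapshot("scene"); u,v=proj("scene",C+[0,0,.027])[0].astype(int)
    x0,y0=max(u-70,0),max(v-70,0); b,g,r=[im[y0:v+70,x0:u+70,i].astype(int) for i in range(3)]
    c,st,_=blob((r>30)&(r>1.6*g)&(r>1.6*b))
    o,d=ray("scene",c+[x0,y0]); n=R[:,2]; P=o+d*(((C+.027*n-o)@n)/(d@n))-BIAS
    return t,(R.T@(P-C))[:2],st[4]
def pose(C,pit=0,rol=0):
    "TCP position and orientation for tray origin C and tilt about it"
    R=(Rot.from_euler("z",YAW)*Rot.from_euler("xyz",[rol,pit,0])).as_matrix()
    return C+R@[-.14,0,.04],ori(pit,rol),R
E
python3 - <<'E'
from h import *
C=np.array([.4697,-.1565,.0405])+.14*TX-[0,0,.04]; R=pose(C)[2]
print(ball(C,R))
env.set_gripper(0,100); s=env.read_state();print(s["gripper_width"],s["grip_force"],s["contact_force"],ball(C,R))
for k in range(4):
    C=C+[0,0,.004]; p,o,R=pose(C); env.movel(p,o,vel=.012); print(ball(C,R),env.read_state()["contact_force"],env.read_state()["wrist_torque"])
for k in range(4): env.sleep(.1);print(ball(C,R))
s=env.read_state();print(s["tcp_pos"],s["eef_rot"])
cv2.imwrite("pics/p3.png",cv2.resize(env.snapshot("scene")[200:360,150:363],None,fx=3.7,fy=3.7,interpolation=cv2.INTER_CUBIC))
E
```

```text
(5.7, array([-0.0571, -0.0031]), np.int32(182))
0.16915837523208901 97.26409792900085 [-0.7653  0.7595  5.2563] (6.05, array([-0.057 , -0.0038]), np.int32(182))
(6.625, array([-0.0571, -0.0046]), np.int32(185)) [-0.194   0.5776 -3.8929] [ 0.0114  0.3222 -0.0369]
(7.1583, array([-0.0566, -0.0045]), np.int32(185)) [ 0.9055  0.3175 -3.3352] [0.0754 0.2725 0.0179]
(7.6917, array([-0.0568, -0.0046]), np.int32(187)) [ 0.8845 -0.5794 -2.8673] [0.0604 0.2692 0.0187]
(8.225, array([-0.0567, -0.0048]), np.int32(187)) [-0.4667  0.1904 -3.5976] [ 0.0434  0.25   -0.0527]
(8.375, array([-0.0571, -0.0047]), np.int32(187))
(8.525, array([-0.057 , -0.0047]), np.int32(188))
(8.675, array([-0.0571, -0.0046]), np.int32(188))
(8.825, array([-0.0571, -0.0047]), np.int32(187))
[ 0.4697 -0.1565  0.0565] [-3.1416  0.     -0.218 ]
```

The sphere stays put, so the sag in the grip is small. Now I lift fully and carry slowly.

Run:
```python
from h import *
s=env.read_state(); C=s["tcp_pos"]+.14*TX-[0,0,.04]; C[2]=.09
p,o,R=pose(C); env.movel(p,o,vel=.04); env.sleep(.2); print(ball(C,R))
C=np.array([.571,.250,.09]); p,o,R=pose(C); env.movel(p,o,vel=.06); print(ball(C,R)); env.sleep(.15); print(ball(C,R))
s=env.read_state();print(s["tcp_pos"],s["eef_rot"],s["time_s"],s["contact_force"])
im=env.snapshot("scene");u,v=proj("scene",C)[0].astype(int);print(u,v)
cv2.imwrite("pics/p4.png",cv2.resize(im[v-80:v+80,u-106:u+107],None,fx=3.7,fy=3.7,interpolation=cv2.INTER_CUBIC))
```

```text
(11.1167, array([-0.0571, -0.0043]), np.int32(200))Traceback (most recent call last):
  File "<stdin>", line 4, in <module>
cell.PlanningError: the arm cannot follow that straight line within its joint ranges
```

Run:
```python
from h import *
s=env.read_state();A=s["tcp_pos"]+.14*TX-[0,0,.04];print(s["q"],A)
B=np.array([.571,.250,.09])
for z in(.09,.12):
  for f in np.linspace(0,1,9):
    C=A+(B-A)*f;C[2]=z
    print(z,f,np.hypot(*pose(C)[0][:2]),env.ik(*pose(C)[:2]))
```

```text
[-0.3216  0.2035 -0.4801  0.8874  0.      3.0379] [ 0.6063 -0.1868  0.0899]
0.09 0.0 0.4950084024451348 [-0.3216  0.2033 -0.4801  0.8873  0.      3.038 ]
0.09 0.125 0.47623672574037174 [-0.2156  0.1702 -0.5215  0.8791  0.     -3.1392]
0.09 0.25 0.46321673750364334 [-0.1023  0.1471 -0.5495  0.8742  0.     -3.0259]
0.09 0.375 0.4564409045759509 [ 0.016   0.135  -0.5639  0.8719  0.     -2.9076]
0.09 0.5 0.45618754843122244 [ 0.1361  0.1345 -0.5645  0.8718  0.     -2.7875]
0.09 0.625 0.4624673889305594 [ 0.2546  0.1457 -0.5511  0.8739  0.     -2.669 ]
0.09 0.75 0.4750213877414295 [ 0.3685  0.1681 -0.5241  0.8786  0.     -2.5551]
0.09 0.875 0.49337083244383356 [ 0.4751  0.2004 -0.4838  0.8866  0.     -2.4485]
0.09 1.0 0.5168988917649493 [ 0.5731  0.2415 -0.4307  0.8986  0.     -2.3505]
0.12 0.0 0.4950084024451348 [-0.3216  0.1757 -0.439   0.9561  0.      3.038 ]
0.12 0.125 0.47623672574037174 [-0.2156  0.1418 -0.4798  0.9492  0.     -3.1392]
0.12 0.25 0.46321673750364334 [-0.1023  0.1182 -0.5074  0.9452  0.     -3.0259]
0.12 0.375 0.4564409045759509 [ 0.016   0.1058 -0.5216  0.9434  0.     -2.9076]
0.12 0.5 0.45618754843122244 [ 0.1361  0.1053 -0.5222  0.9433  0.     -2.7875]
0.12 0.625 0.4624673889305594 [ 0.2546  0.1168 -0.509   0.945   0.     -2.669 ]
0.12 0.75 0.4750213877414295 [ 0.3685  0.1396 -0.4824  0.9488  0.     -2.5551]
0.12 0.875 0.49337083244383356 [ 0.4751  0.1727 -0.4426  0.9554  0.     -2.4485]
0.12 1.0 0.5168988917649493 [ 0.5731  0.2148 -0.3901  0.9659  0.     -2.3505]
```

Joint 6 is near its limit at this yaw. Turning the tray to yaw 0.55 on the way keeps it in range, and the tray's yaw on the platform isn't judged.

```bash
sed -i 's/^YAW=-0.218/YAW=0.55/' h.py
python3 - <<'E'
from h import *
C=np.array([.571,.250,.09]); p,o,R=pose(C); print(p,env.ik(p,o)); t=T(); env.movel(p,o,vel=.048); print(T()-t,ball(C,R)); env.sleep(.15); print(ball(C,R))
s=env.read_state();print(s["tcp_pos"],s["eef_rot"],s["time_s"],s["contact_force"])
im=env.snapshot("scene");u,v=proj("scene",C)[0].astype(int);print(u,v)
cv2.imwrite("pics/p4.png",cv2.resize(im[v-80:v+80,u-106:u+107],None,fx=3.7,fy=3.7,interpolation=cv2.INTER_CUBIC))
E
```

```text
[0.4516 0.1768 0.13  ] [ 0.3732  0.1858 -0.5022  0.8828  0.      2.9648]
7.108299999999998 (18.275, array([-0.0583, -0.0034]), np.int32(173))
(18.475, array([-0.0583, -0.0034]), np.int32(173))
[0.4517 0.1768 0.13  ] [-3.1416 -0.      0.55  ] 18.525 [-0.5206 -0.1627 -2.5568]
402 189
```

View pics/p4.png

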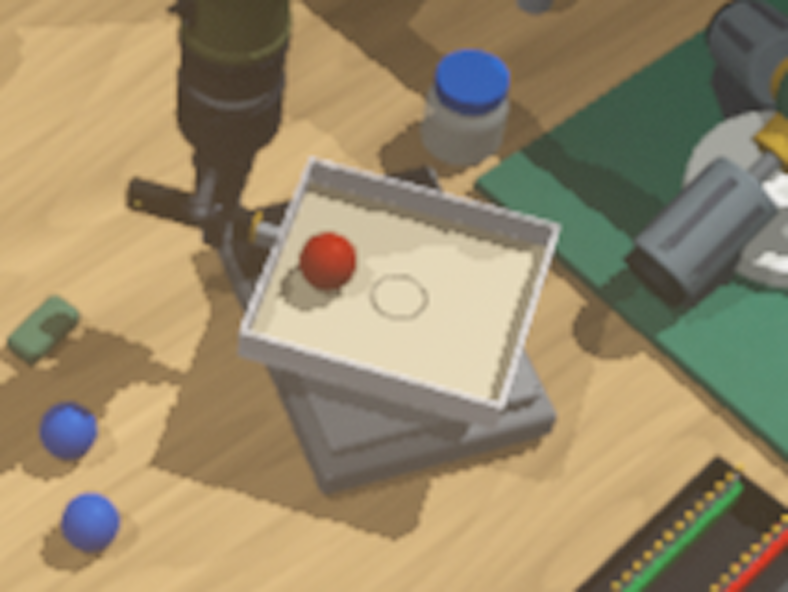

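The tray hovers over the scale, with the sphere at crop (328,261) and the ring at (399,298). Now I steer the sphere to the ring with closed-loop tilts.

```bash
cat > ctl.py <<'E'
from h import *
C=np.array([.571,.250,.09])
ringP=world("scene",(403.8,189.5),.095); print("ring bias",ringP-C)
import h; h.BIAS=np.r_[(ringP-C)[:2],0]
tilt=np.zeros(2); R=pose(C)[2]; prev=None; ok=0; t0=T()
while T()-t0<15:
    t,x,_=ball(C,R)
    v=(x-prev[1])/(t-prev[0]) if prev else np.zeros(2)
    prev=(t,x)
    ok=ok+1 if np.hypot(*x)<.009 and np.hypot(*v)<.008 else 0
    e=-(x+.2*v); n=np.abs(e)
    vd=np.where(n>.005,np.sign(e)*np.minimum(.06,np.sqrt(2*.06*n)),0)
    if ok or np.hypot(*x)<.007 and np.hypot(*v)<.02: a=np.zeros(2)
    else:
        a=2.*(vd-v)
        d=np.linalg.norm(v)
        w=v/d if d>.015 else vd/(np.linalg.norm(vd)+1e-9)  # friction opposes this direction
        a=a+.1*w
    tilt=np.clip(np.array([a[0],-a[1]])/7.,-.03,.03)
    print("%.2f"%t,x*1e3,v*1e3,tilt)
    p,o,R=pose(C,*tilt); env.movel(p,o)
    if ok>=3: break
print(T())
E
python3 ctl.py
```

```text
ring bias [0.0046 0.0011 0.005 ]
18.57 [-58.419   -0.5453] [0. 0.] [ 0.03 -0.  ]
18.88 [-54.8286   0.1036] [11.9683  2.1631] [0.028  0.0006]
19.18 [-42.445  -0.306] [41.2787 -1.3653] [0.0196 0.0001]
19.48 [-27.2075  -0.5152] [50.7914 -0.6972] [ 0.0127 -0.    ]
19.77 [-13.4125   0.0609] [45.9833  1.9201] [ 0.0011 -0.    ]
20.07 [-5.6696  0.3875] [25.8098  1.0889] [ 0.0069 -0.0003]
20.38 [-4.4058  0.3722] [ 4.2126 -0.0511] [ 0. -0.]
20.68 [-4.5693  0.3996] [-0.5448  0.0912] [ 0. -0.]
20.98 [-4.2196  0.3794] [ 1.1656 -0.0671] [ 0. -0.]
21.275
```

Run:
```python
from h import *
import h; h.BIAS=np.array([.0046,.0011,0])
C=np.array([.571,.250,.09]); R=pose(C)[2]
for k in range(3): env.sleep(2); print(ball(C,R))
env.movel(pose(C+[0,0,-.036])[0],vel=.02); print(ball(C+[0,0,-.036],R)); f0=env.read_state()["contact_force"]
hit=env.movel(pose(C+[0,0,-.045])[0],vel=.008,force_limit=2.5)
s=env.read_state(); C2=s["tcp_pos"]+.14*TX-[0,0,.04]; print(hit,C2,f0,s["contact_force"],s["time_s"],ball(C2,R))
im=env.snapshot("scene");cv2.imwrite("pics/p5.png",cv2.resize(im[117:277,296:509],None,fx=3.7,fy=3.7,interpolation=cv2.INTER_CUBIC))
```

```text
(23.275, array([-0.0044,  0.0007]), np.int32(171))
(25.325, array([-0.0042,  0.0004]), np.int32(173))
(27.375, array([-0.0042,  0.0004]), np.int32(173))
(29.375, array([-0.0043,  0.0007]), np.int32(164))
True [0.5711 0.25   0.0506] [ 0.4846  0.7152 -2.0312] [ 0.0581 -0.4991  3.8687] 30.0167 (30.0167, array([-0.0041,  0.0012]), np.int32(164))
```

View pics/p5.png

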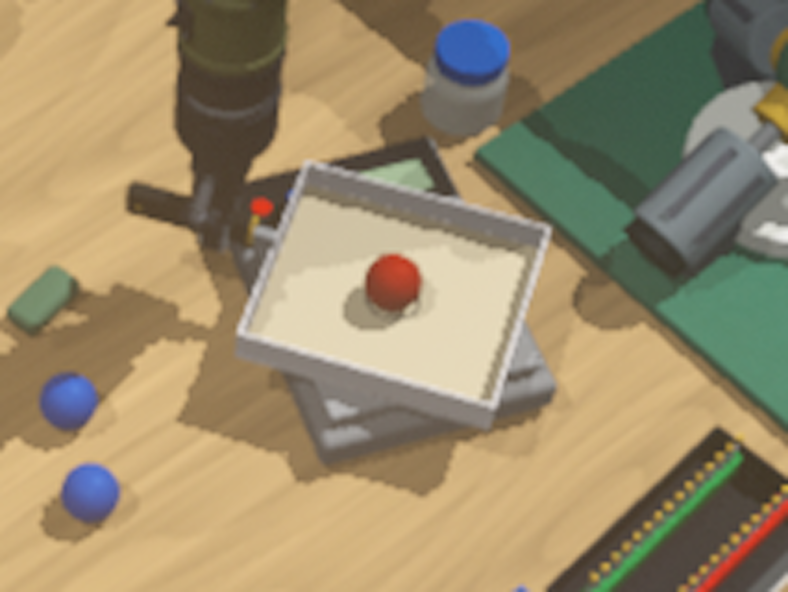

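The tray is on the platform, with the sphere at crop (393,283) over the ring. I'll release and retreat.

Run:
```python
from h import *
import h; h.BIAS=np.array([.0046,.0011,0])
C=np.array([.571,.250,.0505]); R=pose(C)[2]
env.sleep(.6); env.set_gripper(0.5); print(env.read_state()["gripper_width"],ball(C,R))
p=env.read_state()["tcp_pos"]; env.movel(p+[0,0,.12],vel=.08); print(ball(C,R)); env.sleep(.8); print(ball(C,R),env.read_state()["contact_force"],T())
im=env.snapshot("top");cv2.imwrite("pics/p6.png",cv2.resize(im[140:310,150:376],None,fx=3.5,fy=3.5,interpolation=cv2.INTER_CUBIC))
im=env.snapshot("scene");cv2.imwrite("pics/p7.png",cv2.resize(im[117:277,296:509],None,fx=3.7,fy=3.7,interpolation=cv2.INTER_CUBIC))
```

```text
0.49846105816137437 (31.1, array([-0.0041,  0.0013]), np.int32(164))
(32.8, array([-0.0041,  0.0013]), np.int32(164))
(33.65, array([-0.0041,  0.0013]), np.int32(164)) [ 0.3432 -0.7891  0.5452] 33.7
```

View pics/p7.png

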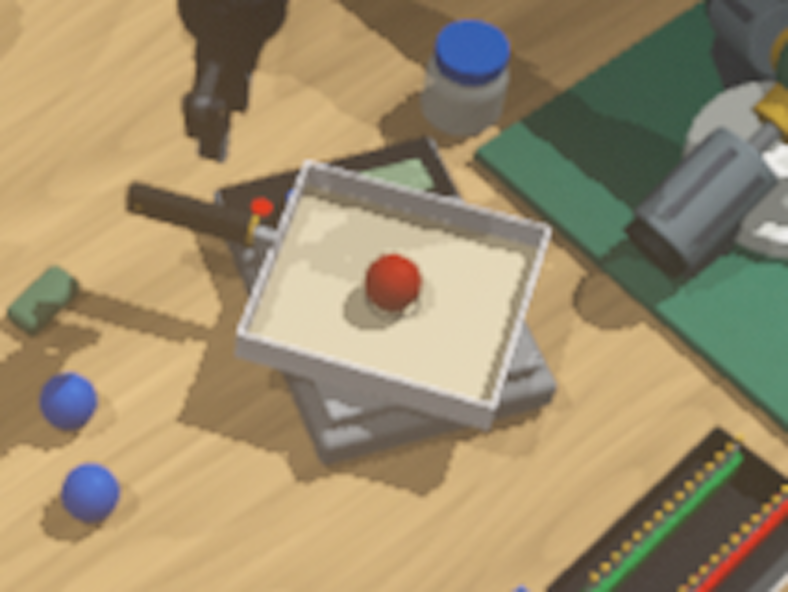

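The tray lies flat on the platform and is released. The sphere is at crop (393,283), about 4 mm off the middle, and the gripper is clear at (205,120).

```bash
python3 -c "
from cell import env
print(env.job_done())"
```

```text
the job is handed in; nothing more can be done
None
```

I handed the job in at about 34 s: the tray lies flat and released on the middle of the scale's platform, the red sphere rests over the ring about 4 mm from the tray's middle, and the gripper is clear; no verdict came back.

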